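# Run the wing nut onto a clamp-lid pot

### The arm

A 7-joint arm with a two-finger parallel gripper is mounted at the origin on a cart in front of the work surface, level with it; the furniture and walls round the work are solid. World frame = base frame: x ahead of the robot, y to its left, z up, the work surface at z = 0. Lengths are in m, angles in rad, forces in N, time in s.
With the tool pointing down it reaches from about 0.4 to 0.85 m from the base axis. Payload 10.4 kg.
Tool frame: the origin (TCP) lies on the centre line of the jaws, within the pads' length; the fingertips stand 11 mm ahead of it and the grasp point (between the pads) lies 8 mm behind it (tip_reach is the distance from the TCP to the fingertips, in m); z points along the fingers, y is the line along which they close (so a half turn about z gives the same grasp; the last joint's range is limited). The gripper opens to 85 mm and grips with 20 to 120 N. Pads are 22 mm wide; open, the fingers measure 114 mm over their backs; the gripper's body (76 mm by 85 mm) begins 54 mm behind the grasp point. The pads swing forward as they close: fully open they stand 13 mm farther back than shut.
Start: joints at [1.084, 0.332, -0.065, 1.46, 0.022, 1.35, -0.088], TCP at [0.28, -0.559, 0.217] pointing down, gripper open.
Joint ranges: [-2.6, 2.6], [-0.5, 2.12], [-1.47, 1.34], [0.16, 2.42], [-1.27, 4.41], [0.06, 2.06], [-2.6, 2.6]. Speed limits (rad/s): [2.22, 2.22, 2.79, 2.79, 3.14, 3.14, 3.14].

### API

Orientations are given as a unit quaternion [x, y, z, w].
In Python, from workcell import get_obs, camera, hand_in, tip_reach gives the robot as it stands. The module is installed in compiled form; this text tells all that it offers.
- The arm moves only by the tool move_arm, never from a script. Its argument "plan" is a list of rows, each an object with "delta_pos": the shift along the tool's x, y, z in normalised numbers (1 is 0.6 m), a list of three; "turn": the turn, a rotation vector about the tool's x, y, z in normalised numbers (1 is pi rad), a list of three; "fingers": the closure, from 0 (fully open) to 1 (shut). A call has 1 to 12 rows; each row is the pose to reach, as a shift and turn from the pose commanded when the call began, along the tool's axes at that moment; what a row does not reach only later rows make up. A row lasts 1/8 s, in which the tool goes at most 62.5 mm and 10.7 degrees, less where a joint would pass 70% of its speed; a pose out of reach is approached as far as the arm can. Shift and turn numbers lie between -1 and 1, and a call with a number outside is refused. A call with a gripper value outside its range is refused whole. The fingers move at their own pace and stop on an object; "force" is the grip in N (left out, the last holds). Time passes only in rows, so rows that repeat a pose let the fingers close. It gives the time, the measured TCP pose, the force, the opening and the grip force at its end, in the units of the state.
- get_obs(): the state, without advancing time (a new reading comes with each control period).
- camera(name): name is "scene" or "top" or "wrist"; returns a dict with "color" (400x640x3 uint8, red, green, blue), "range_z" (400x640 float32, m along the optical axis (not along the pixel's ray), 0 where there is no reading), "fx", "fy", "cx", "cy" (pixels), "R" (3x3) and "t" (3): a world point X has camera coordinates R X + t; the wrist camera has in their place "tool_from_camera" (4x4, takes a point from camera to tool coordinates, whose origin is the TCP and whose axes are the flange's). Camera axes: x right, y down, z forward; pixel columns grow to the right and rows downward; lengths in m; the calibration is good to about 2 mm. The wrist camera is an equidistant fisheye: a pixel r from the principal point sees the ray r / f radians off the axis. A picture is of the moment at which its call begins: read the wrist's pose just before it.
- hand_in(): hands the job in; it is judged then, once.
The state is a dict: "clock": time; "joint_pos": joint angles; "joint_velocities": joint speeds; "tau": joint torques, N m; "position": TCP position; "ee_rot": TCP orientation; "ft_force": force on the tool from outside, world axes, zero at the start; "torque": the same for the moment, N m; "grip_width": opening from 0.0 (shut) to 1.0 (fully open); "grasp_force": force on a finger pad.
Only numpy, scipy, OpenCV 4.12 (cv2) and the standard library are available. Lean on these libraries where they do the work, as an engineer would, in place of code of your own. Each camera call takes 0.05 s, during which the arm holds its last target. There are 200 camera calls.

### The job

Put the orange-winged wing nut on the threaded stud in the middle of the steel pot's lid and turn it backward (anticlockwise from above) until you feel it drop into the start of the thread. Then run it forward (clockwise) until it has pressed the sprung lid fully home on the pot, snug but not forced, and let go. Never press or twist hard, and leave the other things where they are.

Things in the scene. Friction and masses are not known exactly. Their poses are not given: they have to be found in the camera images.
- pot: Round steel pot with two black loop handles, diameter 146 mm, rim 60 mm high, fixed to the worktop, its yaw of no matter. Origin at the centre of its foot, z up. A brass threaded stud stands on its axis and sticks up through the lid.
- stud_tip (a point): Point on the pot's axis at the stud's conical tip, 95 mm above the pot's foot. Core of the stud 26 mm in diameter, 36 mm over the thread ridges; a right-hand three-start thread, lead 27 mm a turn (4.3 mm a radian), starts 120 degrees apart.
- stud_thread (a point): Point on the pot's axis at the top of the ridges, 92 mm above the foot. It turns with the pot, but at which angle the thread starts lie differs every time and is given by no pose. Before it has dropped in, the nut rides on open ramps, its underside 76 to 82 mm above the foot, rising 4.3 mm a radian when turned backward; turned forward there it runs against small stops and must not be forced.
- thread_entry (a point): Point on the pot's axis 74 mm above the foot: there, within 1 mm, the nut's underside is once it has dropped into a thread start. It drops (8 mm at the end of a ramp, by its own weight if not held up) after at most 120 degrees of turning backward; on a lucky angle it drops in at once. From there it turns forward only and goes down 4.3 mm a radian.
- lid: Round aluminium lid, diameter 138 mm, 6 mm thick, moves only up and down on a springy gasket. Origin: centre of its underside, 64 mm above the pot's foot at rest, 60 mm fully home (hard stop). Pushes up with 4 N at rest, 10 N when home. The nut meets it 0.9 rad of turning after the thread start, has it home after 1.8 rad; the twist then climbs quickly past 0.2 N m: stop by 0.45.
- wing_nut: Loose hand nut of about 80 g standing upright on the worktop: black ribbed cap, diameter 47 mm, 34 mm high, open below (bore 39 mm with three inner lugs, 4 mm thick, 10 to 14 mm above the underside, that ride on the stud's ridges; about 1.5 mm radial play), with an orange bar across its top. Origin at the centre of its underside, z up.
- nut_bar (a point): Centre of the nut's orange grip bar, on the nut's axis 44 mm above its underside; the bar is 46 mm long along the nut's x, 12 mm thick along its y and spans 34 to 54 mm above the underside (20 mm high).
- lemon: Lemon, 70 mm, bystander.
- tape_roll: Black roll of tape, 58 mm, 19 mm high, bystander.
- mug: White dotted mug, 91 mm high, bystander.
- syrup_bottle: Clear bottle with a pale drink, 221 mm high, bystander.

How it is judged:
By the outcome, as a careful person would: the job done as asked, in the order asked, and still so for the second after the job is handed in, with the robot touching nothing.
It also fails if it takes over 67 s, if anything falls off the work surface, if the arm or the gripper's body presses on something with over 40 N, if the wrist force passes 120 N, or if a joint passes its speed limit or range.

## Working session

There is one attempt and no reset: what is moved stays moved. The work goes in short steps, Python scripts to look and compute and a tool call to move; the robot and the scene stay as the last step left them, time stands still between calls to the robot, and variables do not carry over. Pictures are saved under pics/ and viewed, at most 10 in all, crops included, and the job is handed in when it is done.

Besides the shell and the picture viewer there is one more tool, called after "Emit:" as name(argument=value, ...), one argument or row to a line, values as JSON. move_arm: Moves the arm, as the interface text tells. Its arguments: {"type":"object","properties":{"plan":{"type":"array","items":{"type":"object","properties":{"delta_pos":{"type":"array","items":{"type":"number"}},"turn":{"type":"array","items":{"type":"number"}},"fingers":{"type":"number"}}}},"force":{"type":"number"}},"required":["plan"]}

```bash
mkdir -p pics
python3 - <<'E'
from workcell import *
import cv2,numpy as np
o=get_obs();print({k:np.round(v,3) for k,v in o.items()}, tip_reach)
for n in("scene","top"):
    c=camera(n);np.savez(n+".npz",**c);cv2.imwrite(f"pics/{n}0.png",c["color"][:,:,::-1])
    print(n,c["fx"],c["cx"],c["cy"],np.round(c["R"],3).tolist(),np.round(c["t"],3), np.round(-c["R"].T@c["t"],3),(c["range_z"]>0).mean())
E
```

```text
{'clock': np.float64(0.0), 'joint_pos': array([ 1.084,  0.333, -0.065,  1.461,  0.022,  1.35 , -0.089]), 'joint_velocities': array([-0.001,  0.   , -0.001,  0.   ,  0.   , -0.001,  0.   ]), 'tau': array([-0.0000e+00, -6.2545e+01,  4.9000e-02, -3.9161e+01,  1.6000e-02,
        1.0000e-02,  0.0000e+00]), 'position': array([ 0.279, -0.559,  0.216]), 'ee_rot': array([ 0.973,  0.23 , -0.   , -0.001]), 'ft_force': array([ 0.077,  0.143, -0.368]), 'torque': array([0.01 , 0.019, 0.014]), 'grasp_force': np.float64(0.0), 'grip_width': np.float64(0.995)} 0.011
scene 416.7269918577857 326.80708039618776 196.15466491245724 [[-0.542, -0.84, 0.027], [-0.343, 0.192, -0.92], [0.767, -0.508, -0.392]] [0.267 0.27  0.847] [-0.412  0.602  0.573] 0.9952578125
top 410.5912622756557 316.1504510728471 195.83653379003997 [[-0.011, -1.0, 0.023], [-0.992, 0.008, -0.123], [0.123, -0.024, -0.992]] [-0.014  0.538  1.18 ] [0.389 0.01  1.237] 0.9961171875
```

View pics/scene0.png

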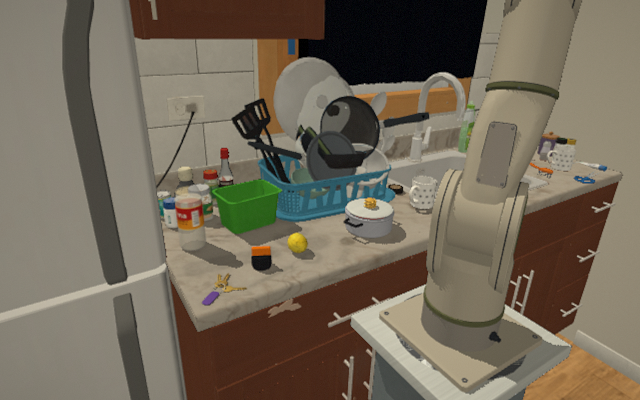

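View pics/top0.png

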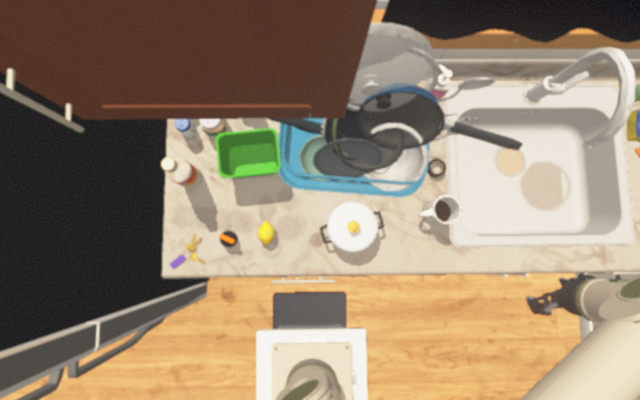

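The top view shows the nut at (229,239), the pot at (353,227) with its brass stud in the middle, and the lemon at (266,232). In the scene view the nut is at (261,257), the stud at (370,203) and the lemon at (298,243).

```bash
cat > h.py <<'E'
import numpy as np,cv2
def mask(c,box,h0,h1,s=120,v=80):
    hsv=cv2.cvtColor(c["color"],cv2.COLOR_RGB2HSV);m=cv2.inRange(hsv,(h0,s,v),(h1,255,255))
    k=np.zeros_like(m);x0,y0,x1,y1=box;k[y0:y1,x0:x1]=m[y0:y1,x0:x1];return k
def ray(c,p):
    d=c["R"].T@np.array([(p[0]-c["cx"])/c["fx"],(p[1]-c["cy"])/c["fy"],1]);return -c["R"].T@c["t"],d
def plane(c,p,z):
    o,d=ray(c,p);return o+d*(z-o[2])/d[2]
def tri(a,b):
    (o1,d1),(o2,d2)=a,b;s=np.linalg.lstsq(np.c_[d1,-d2],o2-o1,rcond=None)[0]
    p,q=o1+s[0]*d1,o2+s[1]*d2;return (p+q)/2,np.linalg.norm(p-q)
def cloud(c,m):
    v,u=np.nonzero((m>0)&(c["range_z"]>0));z=c["range_z"][v,u]
    return (np.c_[(u-c["cx"])/c["fx"]*z,(v-c["cy"])/c["fy"]*z,z]-c["t"])@c["R"]
E
python3 - <<'E'
from h import *
S=dict(np.load("scene.npz"));T=dict(np.load("top.npz"))
def cen(m):
    v,u=np.nonzero(m);return np.array([u.mean(),v.mean()])
for nm,bs,bt,h in(("nut",(245,238,280,275),(212,224,246,254),(5,16)),("stud",(355,190,385,215),(340,215,366,238),(8,32)),("lemon",(284,228,312,256),(250,218,280,246),(22,35))):
    ms=mask(S,bs,*h);mt=mask(T,bt,*h);a,b=cen(ms),cen(mt)
    print(nm,a,b,(ms>0).sum(),(mt>0).sum(),"tri",*[np.round(x,4) for x in tri(ray(S,a),ray(T,b))])
    for c,m in((S,ms),(T,mt)):
        P=cloud(c,m);print("  cloud med",np.round(np.median(P,0),4),"max",P.max(0).round(3),"min",P.min(0).round(3))
    if nm=="nut":
        r=cv2.minAreaRect(cv2.findNonZero(mt));bx=cv2.boxPoints(r)
        print(r,[plane(T,q,.054).round(3).tolist() for q in bx])
# pot rim/lid cloud in top view
full=np.zeros((400,640),np.uint8);full[195:260,315:392]=1
P=cloud(T,full);L=P[(P[:,2]>.055)&(P[:,2]<.085)];print("lid",len(L),np.median(L,0),(L.min(0)+L.max(0))/2,L.max(0)-L.min(0))
hi=P[P[:,2]>.085];print("stud",len(hi),hi.mean(0),hi.max(0))
full[:]=0;full[222:256,210:248]=1;P=cloud(T,full);N=P[P[:,2]>.02];print("nut all",len(N),(N.min(0)+N.max(0))/2,N.max(0)-N.min(0),N.max(0))
E
```

```text
nut [260.61325967 250.45856354] [227.78481013 239.11392405] 181 79 tri [0.4154 0.2402 0.0427] 0.0075
  cloud med [0.4147 0.2444 0.0449] max [0.513 0.266 0.056] min [ 0.401  0.182 -0.003]
  cloud med [0.4137 0.2368 0.0379] max [0.429 0.262 0.057] min [0.399 0.217 0.027]
((226.89999389648438, 238.70001220703125), (16.54690170288086, 6.7082037925720215), 26.56505012512207) [[0.417, 0.263, 0.054], [0.434, 0.254, 0.054], [0.412, 0.212, 0.054], [0.395, 0.22, 0.054]]
stud [369.92079208 202.8019802 ] [353.13095238 226.46428571] 101 84 tri [ 0.4456 -0.1199  0.0811] 0.0037
  cloud med [ 0.439  -0.1113  0.0856] max [ 0.461 -0.098  0.095] min [ 0.428 -0.137  0.071]
  cloud med [ 0.4427 -0.1196  0.0939] max [ 0.456 -0.106  0.101] min [ 0.431 -0.134  0.083]
lemon [296.9184953  242.46708464] [265.84981685 232.58974359] 319 273 tri [0.4327 0.1308 0.026 ] 0.0036
  cloud med [0.4178 0.1412 0.0359] max [0.531 0.159 0.051] min [ 0.398  0.076 -0.004]
  cloud med [0.4303 0.1274 0.0439] max [0.462 0.151 0.055] min [0.399 0.105 0.001]
lid 1876 [ 0.44408312 -0.1197684   0.06947355] [ 0.44595854 -0.12217318  0.07011324] [0.1409953  0.14176598 0.02944068]
stud 119 [ 0.44563821 -0.12152585  0.09207918] [ 0.46232607 -0.10612152  0.10114732]
nut all 219 [0.41728859 0.23887293 0.03991071] [0.04679413 0.04608941 0.03815099] [0.44068566 0.26191764 0.05898621]
```

The two views agree. The nut is at about (0.415, 0.239), with its bar at a yaw of about 62° and its top at 0.055. The stud is at (0.445, -0.120), with the lid top at about 0.070. I'll stop over the pot on the way to the nut so the wrist camera can refine the axis.

```bash
cat >> h.py <<'E'
from scipy.spatial.transform import Rotation as Ro
def goal(o,pos,yawdeg=None):
    R=Ro.from_quat(o["ee_rot"]);x=np.radians(yawdeg)
    G=Ro.from_matrix(np.array([[np.cos(x),np.sin(x),0],[np.sin(x),-np.cos(x),0],[0,0,-1]]))
    d=R.inv().apply(np.array(pos)-o["position"]);t=(R.inv()*G).as_rotvec()
    print("delta",d.round(4).tolist(),"turn",t.round(4).tolist());return d,t
def yaw(o):
    a=Ro.from_quat(o["ee_rot"]).as_matrix()[:,0];return np.degrees(np.arctan2(a[1],a[0]))
def wray(c,o,p):
    u=np.array([(p[0]-c["cx"])/c["fx"],(p[1]-c["cy"])/c["fy"]]);r=np.linalg.norm(u)
    d=np.r_[u/max(r,1e-9)*np.sin(r),np.cos(r)];M=c["tool_from_camera"];R=Ro.from_quat(o["ee_rot"]).as_matrix()
    return o["position"]+R@M[:3,3],R@M[:3,:3]@d
def hit(r,z): return r[0]+r[1]*(z-r[0][2])/r[1][2]
E
python3 - <<'E'
from h import *;from workcell import *
o=get_obs();print(yaw(o));goal(o,(.445,-.12,.30),75)
c=camera("wrist");print(c["tool_from_camera"].round(3),c["fx"],c["cx"],c["cy"])
E
```

```text
26.57551680048658
delta [0.3443, -0.3184, -0.0837] turn [-0.0012, -0.0005, -0.8452]
[[-0.    -0.948 -0.317  0.082]
 [ 1.    -0.     0.001 -0.001]
 [-0.001 -0.317  0.948 -0.156]
 [ 0.     0.     0.     1.   ]] 309.70691628693146 320.61821254191653 203.96841532995057
```

The manual's scale: shifts go in shares of 0.6 m and turns go in shares of pi rad. Converting my numbers, 0.344 m / 0.6 = 0.5733, -0.318 m / 0.6 = -0.53, -0.845 rad / 3.1416 = -0.269.

Emit:
move_arm(
  plan=[
    {"delta_pos": [0, 0, -0.14], "turn": [0, 0, 0], "fingers": 0},
    {"delta_pos": [0.5733, -0.53, -0.14], "turn": [0, 0, -0.269], "fingers": 0},
    {"delta_pos": [0.5733, -0.53, -0.14], "turn": [0, 0, -0.269], "fingers": 0},
    {"delta_pos": [0.5733, -0.53, -0.14], "turn": [0, 0, -0.269], "fingers": 0},
    {"delta_pos": [0.5733, -0.53, -0.14], "turn": [0, 0, -0.269], "fingers": 0},
    {"delta_pos": [0.5733, -0.53, -0.14], "turn": [0, 0, -0.269], "fingers": 0},
    {"delta_pos": [0.5733, -0.53, -0.14], "turn": [0, 0, -0.269], "fingers": 0},
    {"delta_pos": [0.5733, -0.53, -0.14], "turn": [0, 0, -0.269], "fingers": 0},
    {"delta_pos": [0.5733, -0.53, -0.14], "turn": [0, 0, -0.269], "fingers": 0},
    {"delta_pos": [0.5733, -0.53, -0.14], "turn": [0, 0, -0.269], "fingers": 0},
    {"delta_pos": [0.5733, -0.53, -0.14], "turn": [0, 0, -0.269], "fingers": 0},
    {"delta_pos": [0.5733, -0.53, -0.14], "turn": [0, 0, -0.269], "fingers": 0},
  ],
)

```text
clock: 1.65
position: [0.4446, -0.1219, 0.3004]
ee_rot: [0.794, 0.608, -0.0, -0.0]
ft_force: [0.4, -0.0, -0.5]
grip_width: 1.001
grasp_force: 0.0
```

Run:
```python
from h import *;from workcell import *
import pickle
o=get_obs();c=camera("wrist");pickle.dump((o,c),open("w1.pkl","wb"));cv2.imwrite("pics/w1.png",c["color"][:,:,::-1])
print(o["clock"],o["position"].round(4),yaw(o),o["joint_pos"].round(3))
```

```text
1.65 [ 0.4446 -0.1219  0.3004] 74.86466355942795 [ 0.709 -0.044 -0.516  1.708 -0.022  1.472 -0.069]
```

View pics/w1.png

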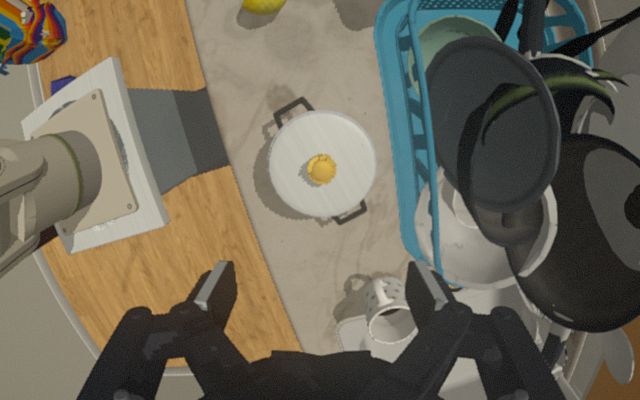

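The wrist view shows the lid centred near (323,165) with the stud tip near (321,169). The pan rack is to the right and the mug at (390,310), both clear of the work.

```bash
cat >> h.py <<'E'
def wcloud(c,o,box):
    x0,y0,x1,y1=box;v,u=np.mgrid[y0:y1,x0:x1].reshape(2,-1);z=c["range_z"][v,u];k=z>0;u,v,z=u[k],v[k],z[k]
    a,b=(u-c["cx"])/c["fx"],(v-c["cy"])/c["fy"];r=np.hypot(a,b)+1e-9;s=np.tan(r)/r
    P=np.c_[a*s*z,b*s*z,z]@c["tool_from_camera"][:3,:3].T+c["tool_from_camera"][:3,3]
    return P@Ro.from_quat(o["ee_rot"]).as_matrix().T+o["position"],np.c_[u,v]
E
cat > potfit.py <<'E'
from h import *;import pickle,sys
from scipy.optimize import least_squares
def pot(o,c,box):
    P,uv=wcloud(c,o,box)
    L=P[(abs(P[:,2]-.07)<.006)];cc=cv2.minEnclosingCircle((L[:,:2]*1000).astype(np.float32));print("lid cloud n",len(L),"z",np.median(L[:,2]),"circ",np.array(cc[0])/1000,cc[1],"bbox c",(L[:,:2].min(0)+L[:,:2].max(0))/2)
    m=mask(c,box,10,32,110,80);n,lab,st,ce=cv2.connectedComponentsWithStats(m);i=1+st[1:,4].argmax();p=ce[i];print("stud px",p,st[i])
    S=P[lab[uv[:,1],uv[:,0]]==i];print("stud cloud mean",S.mean(0).round(4),"max z",S[:,2].max(),"bbox c",((S.min(0)+S.max(0))/2).round(4), "tip",S[S[:,2]>S[:,2].max()-.004].mean(0).round(4))
    # lid outline -> plane
    im=np.zeros((400,640),np.uint8);k=abs(P[:,2]-.07)<.006;im[uv[k,1],uv[k,0]]=255;im[lab==i]=255
    cn=max(cv2.findContours(im,0,1)[0],key=cv2.contourArea)[:,0]
    E=np.array([hit(wray(c,o,q),.07)[:2] for q in cn])
    f=least_squares(lambda a:np.hypot(*(E-a[:2]).T)-a[2],[.445,-.12,.07],loss="soft_l1",f_scale=.001);print("lid circle",f.x.round(4));return p
if __name__=="__main__":
    R=[]
    for a in sys.argv[1:]:
        o,c=pickle.load(open(a,"rb"));p=pot(o,c,(255,90,395,235));R.append(wray(c,o,p));print(" on z=.09",hit(R[-1],.09).round(4))
E
python3 potfit.py w1.pkl
python3 - <<'E'
from h import *;from workcell import *
o=get_obs();goal(o,(.415,.239,.30),152);goal(o,(.415,.239,.30),-28)
E
```

```text
lid cloud n 7848 z 0.06894574815731828 circ [ 0.44608109 -0.11953876] 69.24970245361328 bbox c [ 0.44574398 -0.11934706]
stud px [321.35122699 168.77760736] [307 154  29  30 652]
stud cloud mean [ 0.446  -0.1174  0.0902] max z 0.09737193713914505 bbox c [ 0.4446 -0.1185  0.083 ] tip [ 0.446  -0.119   0.0944]
lid circle [ 0.446  -0.1184  0.0671]
 on z=.09 [ 0.446  -0.1175  0.09  ]
delta [0.3406, -0.1228, 0.0005] turn [-0.0003, -0.0001, -1.3461]
delta [0.3406, -0.1228, 0.0005] turn [-0.0001, 0.0003, 1.7955]
```

Run:
```python
from h import *;from workcell import *
o=get_obs();goal(o,(.39,.225,.26),62)
```

```text
delta [0.3205, -0.1433, 0.0405] turn [-0.0003, 0.0001, 0.2247]
```

To row units: 0.32 m / 0.6 = 0.5333, -0.143 m / 0.6 = -0.2383, 0.225 rad / 3.1416 = 0.0716.

Emit:
move_arm(
  plan=[
    {"delta_pos": [0.5333, -0.2383, 0.0667], "turn": [0, 0, 0.0716], "fingers": 0},
    {"delta_pos": [0.5333, -0.2383, 0.0667], "turn": [0, 0, 0.0716], "fingers": 0},
    {"delta_pos": [0.5333, -0.2383, 0.0667], "turn": [0, 0, 0.0716], "fingers": 0},
    {"delta_pos": [0.5333, -0.2383, 0.0667], "turn": [0, 0, 0.0716], "fingers": 0},
    {"delta_pos": [0.5333, -0.2383, 0.0667], "turn": [0, 0, 0.0716], "fingers": 0},
    {"delta_pos": [0.5333, -0.2383, 0.0667], "turn": [0, 0, 0.0716], "fingers": 0},
    {"delta_pos": [0.5333, -0.2383, 0.0667], "turn": [0, 0, 0.0716], "fingers": 0},
    {"delta_pos": [0.5333, -0.2383, 0.0667], "turn": [0, 0, 0.0716], "fingers": 0},
    {"delta_pos": [0.5333, -0.2383, 0.0667], "turn": [0, 0, 0.0716], "fingers": 0},
  ],
)

```text
clock: 2.82
position: [0.3904, 0.224, 0.2606]
ee_rot: [0.857, 0.515, -0.0, 0.0]
ft_force: [-0.2, -0.1, -0.6]
grip_width: 1.004
grasp_force: 0.0
```

Run:
```python
from h import *;from workcell import *
import pickle
o=get_obs();c=camera("wrist");pickle.dump((o,c),open("w2.pkl","wb"));cv2.imwrite("pics/w2.png",c["color"][:,:,::-1])
print(o["clock"],o["position"].round(4),yaw(o),o["joint_pos"].round(3))
m=mask(c,(150,40,500,260),3,15,150,80);n,lab,st,ce=cv2.connectedComponentsWithStats(m)
for i in range(1,n):
    if st[i,4]>80: 
        P,uv=wcloud(c,o,(150,40,500,260));S=P[lab[uv[:,1],uv[:,0]]==i];T=S[S[:,2]>.049]
        print(st[i],ce[i],"on .054",hit(wray(c,o,ce[i]),.054).round(4),"top cloud",len(T),T.mean(0).round(4) if len(T) else 0)
        if len(T)>20:
            r=cv2.minAreaRect((T[:,:2]*1000).astype(np.float32));print(r)
        q=cv2.findNonZero((lab==i).astype(np.uint8))[:,0]
        E=np.array([hit(wray(c,o,a),.054)[:2] for a in q]);print("rays rect",cv2.minAreaRect((E*1000).astype(np.float32)))
```

```text
2.825 [0.3904 0.224  0.2606] 61.94320456006256 [ 0.426 -0.057 -0.989  1.784 -0.048  1.389 -1.044]
[327 129  13  40 180] [332.65 147.45] on .054 [0.4169 0.2451 0.054 ] top cloud 124 [0.4152 0.2431 0.0518]
((416.14202880859375, 242.4736328125), (46.01542663574219, 12.019279479980469), 62.47856903076172)
rays rect ((416.8059997558594, 243.6188201904297), (46.85966110229492, 13.361294746398926), 64.64501190185547)
```

View pics/w2.png

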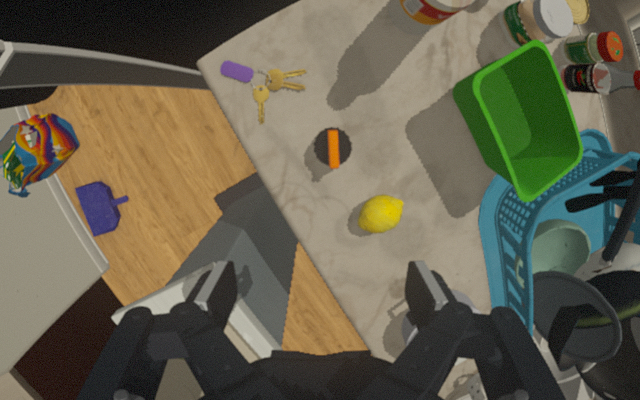

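The nut is confirmed in the wrist view, with its bar at (333,147). That puts the bar at (0.416, 0.243), 46×12 mm, at a yaw of 62.5°. I'm descending with the fingertips just above the cap top at 34 mm.

Run:
```python
from h import *;from workcell import *
o=get_obs();goal(o,(.4162,.2428,.10),62.5);goal(o,(.4162,.2428,.048),62.5)
```

```text
delta [0.0286, 0.014, 0.1606] turn [0.0004, 0.0002, -0.0095]
delta [0.0286, 0.014, 0.2126] turn [0.0004, 0.0002, -0.0095]
```

To row units: 0.16 m / 0.6 = 0.2667, 0.014 m / 0.6 = 0.0233, -0.01 rad / 3.1416 = -0.0032.

Emit:
move_arm(
  plan=[
    {"delta_pos": [0.0475, 0.0233, 0.1], "turn": [0, 0, -0.0032], "fingers": 0},
    {"delta_pos": [0.0475, 0.0233, 0.2], "turn": [0, 0, -0.0032], "fingers": 0.3},
    {"delta_pos": [0.0475, 0.0233, 0.2667], "turn": [0, 0, -0.0032], "fingers": 0.3},
    {"delta_pos": [0.0475, 0.0233, 0.2667], "turn": [0, 0, -0.0032], "fingers": 0.3},
  ],
)

```text
clock: 3.38
position: [0.4139, 0.2425, 0.0984]
ee_rot: [0.854, 0.52, -0.003, -0.001]
ft_force: [-0.1, -0.2, 0.9]
grip_width: 0.699
grasp_force: 0.0
```

Run:
```python
from h import *;from workcell import *
import pickle
o=get_obs();c=camera("wrist");pickle.dump((o,c),open("w3.pkl","wb"));cv2.imwrite("pics/w3.png",c["color"][:,:,::-1])
print(o["clock"],o["position"].round(4),yaw(o),o["grip_width"])
m=mask(c,(200,40,440,400),3,15,150,80);n,lab,st,ce=cv2.connectedComponentsWithStats(m);i=1+st[1:,4].argmax()
P,uv=wcloud(c,o,(200,40,440,400));S=P[lab[uv[:,1],uv[:,0]]==i];T=S[S[:,2]>.049]
print(st[i],len(T),T.mean(0).round(4),T.max(0),cv2.minAreaRect((T[:,:2]*1000).astype(np.float32)))
```

```text
3.375 [0.4139 0.2425 0.0984] 62.632884079058925 0.6989275848985221
[315 183  20  67 387] 237 [0.4151 0.2444 0.0515] [0.43042737 0.2646104  0.05386324] ((416.7339782714844, 242.99314880371094), (45.02196502685547, 12.599143981933594), 64.55938720703125)
```

View pics/w3.png

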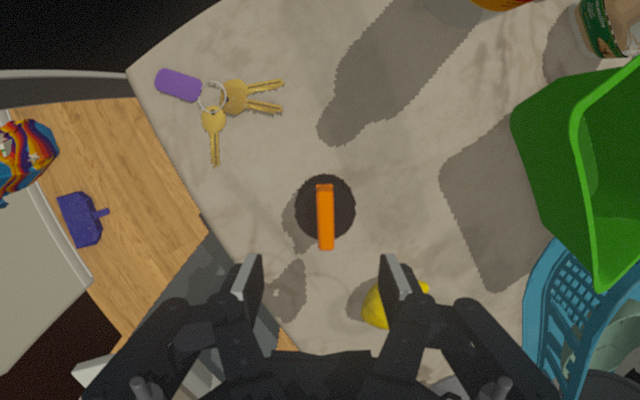

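The bar at (326,217) sits midway between the jaws. I'll go down and grip gently.

To row units: 0.052 m / 0.6 = 0.0867, 0.03 m / 0.6 = 0.05, -0.01 rad / 3.1416 = -0.0032.

Emit:
move_arm(
  plan=[
    {"delta_pos": [0, 0, 0.05], "turn": [0, 0, -0.0032], "fingers": 0.3},
    {"delta_pos": [0, 0, 0.0867], "turn": [0, 0, -0.0032], "fingers": 0.3},
    {"delta_pos": [0, 0, 0.0867], "turn": [0, 0, -0.0032], "fingers": 0.3},
    {"delta_pos": [0, 0, 0.0867], "turn": [0, 0, -0.0032], "fingers": 0.6},
    {"delta_pos": [0, 0, 0.0867], "turn": [0, 0, -0.0032], "fingers": 1},
    {"delta_pos": [0, 0, 0.0867], "turn": [0, 0, -0.0032], "fingers": 1},
    {"delta_pos": [0, 0, 0.0867], "turn": [0, 0, -0.0032], "fingers": 1},
    {"delta_pos": [0, 0, 0.0867], "turn": [0, 0, -0.0032], "fingers": 1},
  ],
  force=35,
)

```text
clock: 4.42
position: [0.4155, 0.2441, 0.0487]
ee_rot: [0.852, 0.524, 0.0, 0.0]
ft_force: [-0.4, -0.4, -0.6]
grip_width: -0.002
grasp_force: 0.0
```

Run:
```python
from h import *;from workcell import *
o=get_obs();print(yaw(o),o["position"],o["joint_pos"].round(3),o["torque"],o["ft_force"],o["grip_width"],o["grasp_force"])
```

```text
63.247004577410245 [0.41551076 0.24407872 0.04865823] [ 0.247  0.348 -0.976  1.974  0.343  0.995 -1.36 ] [ 0.01880047 -0.02076444 -0.02190125] [-0.43777842 -0.40342049 -0.62079907] -0.002333614471515764 0.0
```

The jaws shut on nothing, so I need a look.

Run:
```python
from h import *;from workcell import *
import pickle
o=get_obs();c=camera("wrist");pickle.dump((o,c),open("w4.pkl","wb"));s=camera("scene")
a=c["color"][120:400,180:460];b=cv2.resize(s["color"][215:285,220:310],(360,280),interpolation=cv2.INTER_CUBIC)
cv2.imwrite("pics/w4.png",np.hstack([a,b])[:,:,::-1])
m=mask(c,(200,40,440,400),3,15,150,80);n,lab,st,ce=cv2.connectedComponentsWithStats(m);i=1+st[1:,4].argmax()
P,uv=wcloud(c,o,(200,40,440,400));S=P[lab[uv[:,1],uv[:,0]]==i]
print(st[i],ce[i],len(S),S.mean(0).round(4),S.max(0))
```

```text
[313 209  24  47 380] [322.87105263 223.52631579] 379 [0.4236 0.2592 0.0443] [0.4313903  0.26552753 0.06847957]
```

View pics/w4.png

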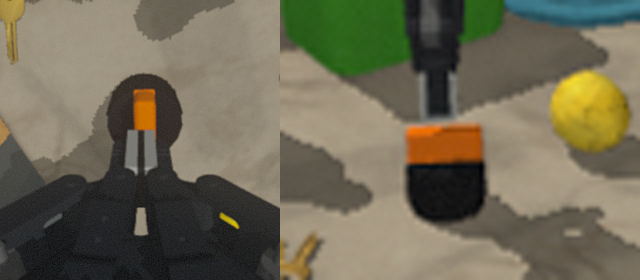

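The crops show the shut fingers standing over the bar rather than round it, and the nut has not moved. I'll measure where the fingertips really are.

Run:
```python
from h import *;import pickle
for f,box in(("w4.pkl",(308,236,342,300)),("w3.pkl",(225,250,270,300))):
    o,c=pickle.load(open(f,"rb"));P,uv=wcloud(c,o,box);T=Ro.from_quat(o["ee_rot"]).inv().apply(P-o["position"])
    print(f)
    for v in range(box[1],box[3],4):
        k=uv[:,1]==v;print(v,"toolz",T[k,2].round(3)[::3],"wz",P[k,2].round(3)[::6])
```

```text
w4.pkl
236 toolz [ 0.016  0.015 -0.003 -0.004 -0.005 -0.004 -0.005 -0.004 -0.004 -0.002
  0.017  0.016] wz [0.033 0.051 0.053 0.054 0.053 0.032]
240 toolz [ 0.015  0.016 -0.003 -0.005 -0.004 -0.004 -0.004 -0.005 -0.003 -0.002
  0.015  0.015] wz [0.034 0.051 0.053 0.053 0.052 0.034]
244 toolz [ 0.016  0.017 -0.002 -0.004 -0.005 -0.004 -0.004 -0.004 -0.004 -0.002
  0.016  0.015] wz [0.033 0.051 0.053 0.053 0.052 0.033]
248 toolz [ 0.015  0.016 -0.002 -0.004 -0.005 -0.005 -0.004 -0.004 -0.004 -0.003
  0.015  0.015] wz [0.034 0.051 0.054 0.053 0.053 0.034]
252 toolz [-0.02  -0.02  -0.02  -0.021 -0.02  -0.02  -0.02  -0.02  -0.019 -0.003
  0.015  0.015] wz [0.068 0.068 0.069 0.068 0.067 0.033]
256 toolz [-0.025 -0.025 -0.025 -0.024 -0.025 -0.026 -0.025 -0.024 -0.025 -0.002
  0.015  0.016] wz [0.074 0.073 0.074 0.074 0.073 0.033]
260 toolz [-0.029 -0.029 -0.027 -0.03  -0.029 -0.028 -0.029 -0.029 -0.029 -0.029
 -0.022 -0.022] wz [0.078 0.076 0.077 0.077 0.077 0.07 ]
264 toolz [-0.032 -0.032 -0.031 -0.032 -0.032 -0.032 -0.032 -0.033 -0.031 -0.034
 -0.024 -0.024] wz [0.081 0.08  0.081 0.08  0.
[... 2725 characters left out ...]
48 -0.048 -0.047 -0.052 -0.052 -0.052 -0.052 -0.052 -0.05  -0.045
 -0.038 -0.034 -0.027 -0.022  0.099] wz [ 0.146  0.146  0.151  0.15   0.149  0.137  0.125 -0.   ]
290 toolz [-0.05  -0.049 -0.056 -0.056 -0.056 -0.055 -0.055 -0.054 -0.05  -0.045
 -0.042 -0.035 -0.027  0.1    0.1  ] wz [ 0.148  0.154  0.154  0.154  0.149  0.14   0.126 -0.001]
294 toolz [-0.061 -0.061 -0.061 -0.059 -0.056 -0.056 -0.056 -0.055 -0.052 -0.046
 -0.041 -0.035 -0.028  0.1    0.1  ] wz [ 0.159  0.159  0.155  0.155  0.15   0.139  0.127 -0.001]
298 toolz [-0.065 -0.062 -0.062 -0.062 -0.055 -0.056 -0.056 -0.057 -0.052 -0.047
 -0.043 -0.036 -0.031  0.099  0.1  ] wz [ 0.163  0.16   0.154  0.155  0.151  0.141  0.129 -0.   ]
```

Run:
```python
from h import *;from workcell import *;import pickle
o,c=pickle.load(open("w4.pkl","rb"));P,uv=wcloud(c,o,(308,248,342,300));T=Ro.from_quat(o["ee_rot"]).inv().apply(P-o["position"])
for v in (251,252,254,256,262,270):
    k=(uv[:,1]==v)&(abs(uv[:,0]-322)<6);print(v,T[k].mean(0).round(4))
S=camera("scene");m=np.zeros((400,640),np.uint8);m[215:262,245:275]=1
v,u=np.nonzero(m);Q=cloud(S,m);k=np.hypot(Q[:,0]-.4155,Q[:,1]-.2441)<.04
im=np.full((400,640),np.nan);im[v[k],u[k]]=Q[k,2]
for r in range(218,262,3): print(r,im[r,252:272:2].round(3), S["color"][r,262])
```

```text
251 [ 0.012  -0.0001 -0.0192]
252 [ 0.0119 -0.0001 -0.0202]
254 [ 0.0121 -0.0001 -0.0226]
256 [ 0.0121 -0.0001 -0.0249]
262 [ 0.0122 -0.0002 -0.031 ]
270 [ 0.0117 -0.0002 -0.0372]Traceback (most recent call last):
  File "<stdin>", line 7, in <module>
IndexError: boolean index did not match indexed array along axis 0; size of axis is 1410 but size of corresponding boolean axis is 1401
```

Run:
```python
from h import *
S=dict(np.load("scene.npz"))
for z in(.037,.054,.067,.09):
    p=S["R"]@np.array([.4155,.2441,z])+S["t"];print(z,S["fx"]*p[0]/p[2]+S["cx"],S["fy"]*p[1]/p[2]+S["cy"])
```

```text
0.037 260.7513782416502 253.0649521484989
0.054 260.507108955576 247.05037254178313
0.067 260.31814970542206 242.39767767890416
0.09 259.9791455630413 234.05046614803462
```

Both cameras put the shut fingertips about 19 mm behind the reported TCP, at z≈0.065, and not 11 mm ahead of it. I'll trust the measurement, so I'll open, go about 28 mm lower and watch the force.

To row units: 0.027 m / 0.6 = 0.045, 0.012 m / 0.6 = 0.02.

Emit:
move_arm(
  plan=[
    {"delta_pos": [0, 0, -0.0067], "turn": [0, 0, 0], "fingers": 0.4},
    {"delta_pos": [0, 0, -0.0067], "turn": [0, 0, 0], "fingers": 0.4},
    {"delta_pos": [0, 0, -0.0067], "turn": [0, 0, 0], "fingers": 0.4},
    {"delta_pos": [0, 0, -0.0067], "turn": [0, 0, 0], "fingers": 0.4},
    {"delta_pos": [0, 0, 0.02], "turn": [0, 0, 0], "fingers": 0.4},
    {"delta_pos": [0, 0, 0.045], "turn": [0, 0, 0], "fingers": 0.4},
    {"delta_pos": [0, 0, 0.045], "turn": [0, 0, 0], "fingers": 0.4},
    {"delta_pos": [0, 0, 0.045], "turn": [0, 0, 0], "fingers": 0.4},
  ],
  force=35,
)

```text
clock: 5.58
position: [0.4154, 0.2443, 0.0215]
ee_rot: [0.851, 0.524, -0.0, -0.0]
ft_force: [0.6, 0.8, 0.2]
grip_width: 0.602
grasp_force: 0.0
```

Emit:
move_arm(
  plan=[
    {"delta_pos": [0, 0, 0], "turn": [0, 0, 0], "fingers": 0.6},
    {"delta_pos": [0, 0, 0], "turn": [0, 0, 0], "fingers": 0.75},
    {"delta_pos": [0, 0, 0], "turn": [0, 0, 0], "fingers": 0.9},
    {"delta_pos": [0, 0, 0], "turn": [0, 0, 0], "fingers": 1},
    {"delta_pos": [0, 0, 0], "turn": [0, 0, 0], "fingers": 1},
    {"delta_pos": [0, 0, 0], "turn": [0, 0, 0], "fingers": 1},
  ],
  force=35,
)

```text
clock: 6.32
position: [0.4155, 0.244, 0.0216]
ee_rot: [0.852, 0.524, -0.0, 0.0]
ft_force: [-0.2, 0.5, -1.5]
grip_width: 0.129
grasp_force: 38.8
```

The bar is gripped, 11 mm wide, with a pad force of 38.8 N. I'll lift it and carry it to the pot.

To row units: -0.15 m / 0.6 = -0.25, -0.09 m / 0.6 = -0.15.

Emit:
move_arm(
  plan=[
    {"delta_pos": [0, 0, -0.0667], "turn": [0, 0, 0], "fingers": 1},
    {"delta_pos": [0, 0, -0.15], "turn": [0, 0, 0], "fingers": 1},
    {"delta_pos": [0, 0, -0.25], "turn": [0, 0, 0], "fingers": 1},
    {"delta_pos": [0, 0, -0.25], "turn": [0, 0, 0], "fingers": 1},
    {"delta_pos": [0, 0, -0.25], "turn": [0, 0, 0], "fingers": 1},
  ],
)

```text
clock: 6.95
position: [0.4154, 0.2436, 0.1711]
ee_rot: [0.852, 0.524, -0.0, 0.0]
ft_force: [0.3, -0.3, -1.8]
grip_width: 0.13
grasp_force: 39.0
```

Run:
```python
from h import *;from workcell import *
o=get_obs();print(yaw(o),o["position"],o["joint_pos"].round(3),o["grasp_force"],o["ft_force"].round(2));goal(o,(.445,-.119,.15),75)
```

```text
63.21580514866626 [0.4153641  0.24355974 0.17105826] [ 0.379  0.164 -1.069  1.846  0.154  1.22  -1.205] 38.96003544330597 [ 0.31 -0.32 -1.77]
delta [-0.3103, 0.1898, 0.0214] turn [0.0002, 0.0008, -0.2057]
```

To row units: -0.31 m / 0.6 = -0.5167, -0.28 m / 0.6 = -0.4667, -0.15 rad / 3.1416 = -0.0477.

Emit:
move_arm(
  plan=[
    {"delta_pos": [-0.065, 0.04, 0], "turn": [0, 0, -0.0159], "fingers": 1},
    {"delta_pos": [-0.1333, 0.08, 0], "turn": [0, 0, -0.0318], "fingers": 1},
    {"delta_pos": [-0.2, 0.1217, 0], "turn": [0, 0, -0.0477], "fingers": 1},
    {"delta_pos": [-0.2667, 0.1633, 0], "turn": [0, 0, -0.0637], "fingers": 1},
    {"delta_pos": [-0.3333, 0.2033, 0], "turn": [0, 0, -0.0656], "fingers": 1},
    {"delta_pos": [-0.4, 0.245, 0], "turn": [0, 0, -0.0656], "fingers": 1},
    {"delta_pos": [-0.4667, 0.285, 0], "turn": [0, 0, -0.0656], "fingers": 1},
    {"delta_pos": [-0.5167, 0.3167, 0.0167], "turn": [0, 0, -0.0656], "fingers": 1},
    {"delta_pos": [-0.5167, 0.3167, 0.035], "turn": [0, 0, -0.0656], "fingers": 1},
    {"delta_pos": [-0.5167, 0.3167, 0.035], "turn": [0, 0, -0.0656], "fingers": 1},
    {"delta_pos": [-0.5167, 0.3167, 0.035], "turn": [0, 0, -0.0656], "fingers": 1},
  ],
)

```text
clock: 8.32
position: [0.4455, -0.1171, 0.1504]
ee_rot: [0.793, 0.61, -0.0, -0.0]
ft_force: [-0.1, -0.9, -1.0]
grip_width: 0.128
grasp_force: 38.9
```

Run:
```python
from h import *;from workcell import *;import pickle
o=get_obs();print(yaw(o),o["position"],o["joint_pos"].round(3),o["grasp_force"],o["ft_force"].round(2),o["torque"].round(3));goal(o,(.445,-.119,.13),75)
c=camera("wrist");s=camera("scene");pickle.dump((o,c,s),open("w5.pkl","wb"))
b=cv2.resize(s["color"][150:250,320:430],(440,400),interpolation=cv2.INTER_CUBIC)
cv2.imwrite("pics/w5.png",np.hstack([c["color"][:,160:500],b])[:,:,::-1])
```

```text
75.15493300843096 [ 0.445505   -0.11709919  0.1504177 ] [ 0.882  0.071 -0.74   1.931  0.052  1.159 -0.136] 38.891088366508484 [-0.07 -0.89 -0.98] [ 0.015 -0.043 -0.032]
delta [-0.002, 0.0, 0.0204] turn [-0.0006, -0.0002, 0.0027]
```

View pics/w5.png

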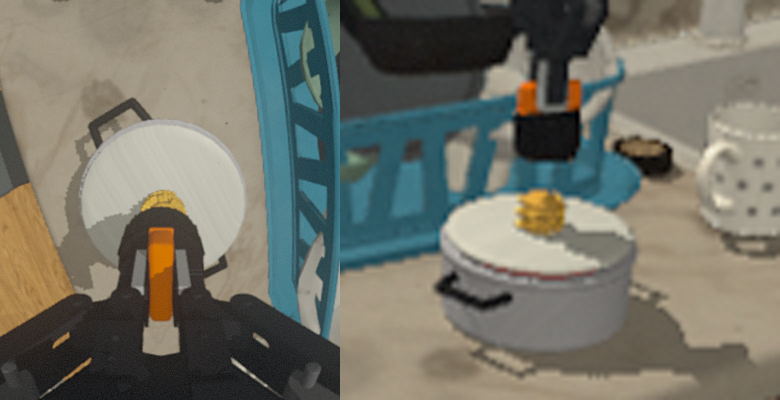

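The nut is held upright above the stud, with the bar at about (160,275) in the left panel and the stud just behind it. I'll measure nut and lid in this same view to cancel any camera bias.

Run:
```python
from h import *;import pickle
from scipy.optimize import least_squares
o,c,s=pickle.load(open("w5.pkl","rb"))
m=mask(c,(290,200,360,340),3,15,150,60);n,lab,st,ce=cv2.connectedComponentsWithStats(m);i=1+st[1:,4].argmax();m=(lab==i).astype(np.uint8)
zt=o["position"][2]-.0216+.054
q=cv2.findNonZero(m)[:,0];E=np.array([hit(wray(c,o,a),zt)[:2] for a in q]);T=Ro.from_quat(o["ee_rot"]).inv().apply(np.c_[E,np.full(len(E),zt)]-o["position"])
print("bar px",st[i],"tool x range",np.percentile(T[:,0],[1,99]).round(4),"y",np.percentile(T[:,1],[2,98]).round(4))
P,uv=wcloud(c,o,(290,200,360,340));TT=Ro.from_quat(o["ee_rot"]).inv().apply(P-o["position"]);k=(m[uv[:,1],uv[:,0]]>0)&(abs(P[:,2]-zt)<.004);print("bar top cloud tool",k.sum(),TT[k].min(0).round(4),TT[k].max(0).round(4),TT[k].mean(0).round(4))
# lid by cloud outline, far arc
P,uv=wcloud(c,o,(230,90,420,290));k=abs(P[:,2]-.07)<.005
im=np.zeros((400,640),np.uint8);im[uv[k,1],uv[k,0]]=255
L=[]
for v in range(122,200,2):
    xs=np.nonzero(im[v])[0]
    if len(xs)>20:L+=[(xs[0]-.5,v),(xs[-1]+.5,v)]
E=np.array([hit(wray(c,o,a),.07)[:2] for a in L])
f=least_squares(lambda a:np.hypot(*(E-a[:2]).T)-.069,[.445,-.12],loss="soft_l1",f_scale=.001);print("lid",f.x.round(4),np.abs(f.fun).mean(),np.median(P[k,2]))
f=least_squares(lambda a:np.hypot(*(E-a[:2]).T)-a[2],[.445,-.12,.069],loss="soft_l1",f_scale=.001);print("lid free",f.x.round(4))
d=Ro.from_quat(o["ee_rot"]).inv().apply(np.r_[f.x[:2],.07]-o["position"]);print("lid in tool",d.round(4))
# scene: nut cap & stud columns
S=s;b=mask(S,(440,150,480,190),3,15,150,60) if 0 else mask(S,(355,165,395,182),3,15,150,60);r=cv2.boundingRect(cv2.findNonZero(b));g=mask(S,(355,190,395,215),10,32,110,80);r2=cv2.boundingRect(cv2.findNonZero(g));print("scene bar",r,"stud",r2)
for X in((.4455,-.1171,.172),(.446,-.119,.085)):
    p=S["R"]@np.array(X)+S["t"];print(S["fx"]*p[0]/p[2]+S["cx"])
```

```text
bar px [ 308  227   27   94 1550] tool x range [-0.0206  0.0306] y [-0.0062  0.005 ]
bar top cloud tool 1161 [-0.0228 -0.0066 -0.0333] [ 0.0222  0.0053 -0.0284] [-0.003  -0.0006 -0.0311]
lid [ 0.4456 -0.1202] 0.0006503548476447043 0.06892134327957539
lid free [ 0.4462 -0.1176  0.0672]
lid in tool [-0.0003  0.0009  0.0804]
scene bar (364, 170, 16, 9) stud (364, 198, 12, 11)
371.97662623523917
370.3081441627747
```

To row units: 0.028 m / 0.6 = 0.0467, 0.014 m / 0.6 = 0.0233.

Emit:
move_arm(
  plan=[
    {"delta_pos": [0, 0, 0.0233], "turn": [0, 0, 0], "fingers": 1},
    {"delta_pos": [0, 0, 0.0467], "turn": [0, 0, 0], "fingers": 1},
    {"delta_pos": [0, 0, 0.0467], "turn": [0, 0, 0], "fingers": 1},
    {"delta_pos": [0, 0, 0.0467], "turn": [0, 0, 0], "fingers": 1},
  ],
)

```text
clock: 8.93
position: [0.4456, -0.1182, 0.1226]
ee_rot: [0.793, 0.609, 0.0, -0.0]
ft_force: [-1.1, -0.2, 0.0]
grip_width: 0.133
grasp_force: 38.9
```

To row units: 0.016 m / 0.6 = 0.0267, -0.0005 m / 0.6 = -0.0008.

Emit:
move_arm(
  plan=[
    {"delta_pos": [-0.0008, 0, 0.01], "turn": [0, 0, 0], "fingers": 1},
    {"delta_pos": [-0.0008, 0, 0.02], "turn": [0, 0, 0], "fingers": 1},
    {"delta_pos": [-0.0008, 0, 0.0267], "turn": [0, 0, 0], "fingers": 1},
    {"delta_pos": [-0.0008, 0, 0.0267], "turn": [0, 0, 0], "fingers": 1},
  ],
)

```text
clock: 9.43
position: [0.4454, -0.1186, 0.1063]
ee_rot: [0.793, 0.609, 0.0, -0.0]
ft_force: [1.2, 1.4, -0.8]
grip_width: 0.13
grasp_force: 38.9
```

```bash
cat > st.py <<'E'
from h import *;from workcell import *
o=get_obs();print(o["clock"].round(2),"yaw",yaw(o).round(2),"pos",o["position"].round(4),"under",(o["position"][2]-.0216).round(4),"F",o["ft_force"].round(2),"M",o["torque"].round(3),"j",o["joint_pos"].round(2),o["grasp_force"].round(1))
E
python3 st.py
```

```text
Traceback (most recent call last):
  File "st.py", line 2, in <module>
    o=get_obs();print(o["clock"].round(2),"yaw",yaw(o).round(2),"pos",o["position"].round(4),"under",(o["position"][2]-.0216).round(4),"F",o["ft_force"].round(2),"M",o["torque"].round(3),"j",o["joint_pos"].round(2),o["grasp_force"].round(1))
                      ^^^^^^^^^^^^^^^^
AttributeError: 'float' object has no attribute 'round'
```

To row units: 0.003 m / 0.6 = 0.005, 0.002 m / 0.6 = 0.0033.

Emit:
move_arm(
  plan=[
    {"delta_pos": [0, 0, 0.0033], "turn": [0, 0, 0], "fingers": 1},
    {"delta_pos": [0, 0, 0.005], "turn": [0, 0, 0], "fingers": 1},
    {"delta_pos": [0, 0, 0.005], "turn": [0, 0, 0], "fingers": 1},
  ],
)

```text
clock: 9.8
position: [0.4455, -0.1188, 0.1036]
ee_rot: [0.793, 0.609, 0.0, 0.0]
ft_force: [0.3, -0.1, -2.0]
grip_width: 0.133
grasp_force: 38.9
```

```bash
sed -i 's/o\["clock"\].round(2)/round(o["clock"],2)/;s/o\["grasp_force"\].round(1)/o["grasp_force"]/' st.py; python3 st.py
```

```text
9.8 yaw 75.05 pos [ 0.4455 -0.1188  0.1036] under 0.082 F [ 0.3  -0.11 -1.97] M [ 0.12  -0.238  0.041] j [ 0.87  0.13 -0.74  1.98  0.1   1.06 -0.18] 38.920846581459045
```

To row units: 0.0015 m / 0.6 = 0.0025, 0.001 m / 0.6 = 0.0017.

Emit:
move_arm(
  plan=[
    {"delta_pos": [0, 0, 0.0017], "turn": [0, 0, 0], "fingers": 1},
    {"delta_pos": [0, 0, 0.0025], "turn": [0, 0, 0], "fingers": 1},
    {"delta_pos": [0, 0, 0.0025], "turn": [0, 0, 0], "fingers": 1},
  ],
)

```text
clock: 10.18
position: [0.4455, -0.1188, 0.1021]
ee_rot: [0.793, 0.609, 0.0, 0.0]
ft_force: [1.5, 1.0, -0.6]
grip_width: 0.126
grasp_force: 38.9
```

```bash
python3 st.py
```

```text
10.18 yaw 75.05 pos [ 0.4455 -0.1188  0.1021] under 0.0805 F [ 1.49  1.04 -0.62] M [ 0.183 -0.262 -0.019] j [ 0.87  0.14 -0.74  1.98  0.11  1.06 -0.18] 38.9467191696167
```

To row units: 0.0015 m / 0.6 = 0.0025, 0.001 m / 0.6 = 0.0017.

Emit:
move_arm(
  plan=[
    {"delta_pos": [0, 0, 0.0017], "turn": [0, 0, 0], "fingers": 1},
    {"delta_pos": [0, 0, 0.0025], "turn": [0, 0, 0], "fingers": 1},
    {"delta_pos": [0, 0, 0.0025], "turn": [0, 0, 0], "fingers": 1},
  ],
)

```text
clock: 10.55
position: [0.4456, -0.1188, 0.1008]
ee_rot: [0.793, 0.609, 0.0, 0.0]
ft_force: [0.8, 0.4, 1.6]
grip_width: 0.13
grasp_force: 39.4
```

```bash
python3 st.py
```

```text
10.55 yaw 75.05 pos [ 0.4456 -0.1188  0.1008] under 0.0792 F [0.84 0.41 1.65] M [ 0.198 -0.096  0.039] j [ 0.86  0.14 -0.74  1.99  0.11  1.05 -0.18] 39.378554821014404
```

I feel contact at an underside height of about 79.3 mm, so it is on the ramps. I'll turn it backward in small steps, rising with the ramp.

To row units: -0.0013 m / 0.6 = -0.0022, -0.0009 m / 0.6 = -0.0015, -0.14 rad / 3.1416 = -0.0446.

Emit:
move_arm(
  plan=[
    {"delta_pos": [0, 0, -0.0005], "turn": [0, 0, -0.0223], "fingers": 1},
    {"delta_pos": [0, 0, -0.001], "turn": [0, 0, -0.0446], "fingers": 1},
    {"delta_pos": [0, 0, -0.0015], "turn": [0, 0, -0.0668], "fingers": 1},
    {"delta_pos": [0, 0, -0.0022], "turn": [0, 0, -0.0955], "fingers": 1},
    {"delta_pos": [0, 0, -0.0022], "turn": [0, 0, -0.0955], "fingers": 1},
  ],
)

```text
clock: 11.18
position: [0.4454, -0.1188, 0.1019]
ee_rot: [0.693, 0.721, -0.0, -0.0]
ft_force: [0.1, 0.7, 1.1]
grip_width: 0.131
grasp_force: 39.3
```

```bash
python3 st.py
```

```text
11.18 yaw 92.2 pos [ 0.4454 -0.1188  0.1019] under 0.0803 F [0.11 0.68 1.13] M [ 0.302  0.004 -0.032] j [ 0.89  0.14 -0.76  1.98  0.11  1.06  0.11] 39.26214337348938
```

To row units: -0.0007 m / 0.6 = -0.0012, -0.0003 m / 0.6 = -0.0005, -0.16 rad / 3.1416 = -0.0509.

Emit:
move_arm(
  plan=[
    {"delta_pos": [0, 0, -0.0005], "turn": [0, 0, -0.0255], "fingers": 1},
    {"delta_pos": [0, 0, -0.0012], "turn": [0, 0, -0.0509], "fingers": 1},
    {"delta_pos": [0, 0, -0.0012], "turn": [0, 0, -0.0509], "fingers": 1},
  ],
)

```text
clock: 11.55
position: [0.4454, -0.1188, 0.1026]
ee_rot: [0.634, 0.773, -0.0, -0.0]
ft_force: [0.2, 1.3, 1.7]
grip_width: 0.129
grasp_force: 39.2
```

```bash
python3 st.py
```

```text
11.55 yaw 101.27 pos [ 0.4454 -0.1188  0.1026] under 0.081 F [0.24 1.31 1.7 ] M [ 0.275  0.086 -0.018] j [ 0.9   0.14 -0.78  1.98  0.11  1.06  0.27] 39.234291315078735
```

To row units: -0.0007 m / 0.6 = -0.0012, -0.0003 m / 0.6 = -0.0005, -0.16 rad / 3.1416 = -0.0509.

Emit:
move_arm(
  plan=[
    {"delta_pos": [0, 0, -0.0005], "turn": [0, 0, -0.0255], "fingers": 1},
    {"delta_pos": [0, 0, -0.0012], "turn": [0, 0, -0.0509], "fingers": 1},
    {"delta_pos": [0, 0, -0.0012], "turn": [0, 0, -0.0509], "fingers": 1},
  ],
)

```text
clock: 11.92
position: [0.4452, -0.119, 0.1031]
ee_rot: [0.571, 0.821, -0.0, -0.0]
ft_force: [-0.7, 0.9, -0.2]
grip_width: 0.127
grasp_force: 39.0
```

```bash
python3 st.py
```

```text
11.93 yaw 110.38 pos [ 0.4452 -0.119   0.1031] under 0.0815 F [-0.74  0.85 -0.22] M [-0.003 -0.048  0.029] j [ 0.92  0.14 -0.79  1.98  0.12  1.06  0.43] 38.96500289440155
```

The vertical load and the tilt moment are both gone, so it may be past the ramp end. I'll probe downward gently.

To row units: 0.0014 m / 0.6 = 0.0023, 0.0007 m / 0.6 = 0.0012.

Emit:
move_arm(
  plan=[
    {"delta_pos": [0, 0, 0.0012], "turn": [0, 0, 0], "fingers": 1},
    {"delta_pos": [0, 0, 0.0023], "turn": [0, 0, 0], "fingers": 1},
    {"delta_pos": [0, 0, 0.0023], "turn": [0, 0, 0], "fingers": 1},
  ],
)

```text
clock: 12.3
position: [0.4456, -0.1191, 0.1025]
ee_rot: [0.57, 0.821, -0.0, 0.0]
ft_force: [-3.8, 0.3, 9.3]
grip_width: 0.132
grasp_force: 40.3
```

```bash
python3 st.py
```

```text
12.3 yaw 110.43 pos [ 0.4456 -0.1191  0.1025] under 0.0809 F [-3.78  0.25  9.31] M [0.054 0.831 0.034] j [ 0.92  0.14 -0.79  1.98  0.12  1.06  0.43] 40.28981029987335
```

To row units: -0.0018 m / 0.6 = -0.003, -0.0016 m / 0.6 = -0.0027, -0.12 rad / 3.1416 = -0.0382.

Emit:
move_arm(
  plan=[
    {"delta_pos": [0, 0, -0.0027], "turn": [0, 0, 0], "fingers": 1},
    {"delta_pos": [0, 0, -0.003], "turn": [0, 0, -0.0191], "fingers": 1},
    {"delta_pos": [0, 0, -0.003], "turn": [0, 0, -0.0382], "fingers": 1},
    {"delta_pos": [0, 0, -0.003], "turn": [0, 0, -0.0382], "fingers": 1},
  ],
)

```text
clock: 12.8
position: [0.4453, -0.1188, 0.1035]
ee_rot: [0.52, 0.854, 0.0, -0.0]
ft_force: [0.5, 0.6, -0.3]
grip_width: 0.13
grasp_force: 38.9
```

```bash
python3 st.py
```

```text
12.8 yaw 117.36 pos [ 0.4453 -0.1188  0.1035] under 0.0819 F [ 0.48  0.62 -0.3 ] M [0.047 0.032 0.01 ] j [ 0.93  0.14 -0.8   1.98  0.12  1.06  0.55] 38.89504015445709
```

To row units: 0.0012 m / 0.6 = 0.002, 0.0006 m / 0.6 = 0.001.

Emit:
move_arm(
  plan=[
    {"delta_pos": [0, 0, 0.001], "turn": [0, 0, 0], "fingers": 1},
    {"delta_pos": [0, 0, 0.002], "turn": [0, 0, 0], "fingers": 1},
    {"delta_pos": [0, 0, 0.002], "turn": [0, 0, 0], "fingers": 1},
  ],
)

```text
clock: 13.18
position: [0.4455, -0.1188, 0.1025]
ee_rot: [0.519, 0.855, -0.0, 0.0]
ft_force: [-0.9, -0.3, -0.1]
grip_width: 0.13
grasp_force: 39.1
```

```bash
python3 st.py
```

```text
13.18 yaw 117.42 pos [ 0.4455 -0.1188  0.1025] under 0.0809 F [-0.93 -0.33 -0.08] M [0.032 0.039 0.022] j [ 0.93  0.15 -0.8   1.98  0.12  1.06  0.55] 39.07432973384857
```

Now it is free at the same height, so all the lugs are past the ramp ends. I'll lower it into the thread start.

To row units: 0.002 m / 0.6 = 0.0033, 0.001 m / 0.6 = 0.0017.

Emit:
move_arm(
  plan=[
    {"delta_pos": [0, 0, 0.0017], "turn": [0, 0, 0], "fingers": 1},
    {"delta_pos": [0, 0, 0.0033], "turn": [0, 0, 0], "fingers": 1},
    {"delta_pos": [0, 0, 0.0033], "turn": [0, 0, 0], "fingers": 1},
  ],
)

```text
clock: 13.55
position: [0.4454, -0.1183, 0.1007]
ee_rot: [0.519, 0.855, 0.0, -0.0]
ft_force: [-3.3, 2.0, 4.4]
grip_width: 0.126
grasp_force: 39.7
```

```bash
python3 st.py
```

```text
13.55 yaw 117.46 pos [ 0.4454 -0.1183  0.1007] under 0.0791 F [-3.32  2.05  4.45] M [0.535 0.629 0.151] j [ 0.93  0.15 -0.8   1.98  0.12  1.06  0.55] 39.69859421253204
```

To row units: 0.002 m / 0.6 = 0.0033, 0.001 m / 0.6 = 0.0017.

Emit:
move_arm(
  plan=[
    {"delta_pos": [0, 0, 0.0017], "turn": [0, 0, 0], "fingers": 1},
    {"delta_pos": [0, 0, 0.0033], "turn": [0, 0, 0], "fingers": 1},
    {"delta_pos": [0, 0, 0.0033], "turn": [0, 0, 0], "fingers": 1},
  ],
)

```text
clock: 13.92
position: [0.4454, -0.1184, 0.0983]
ee_rot: [0.519, 0.855, 0.0, -0.0]
ft_force: [0.7, 1.6, -3.6]
grip_width: 0.127
grasp_force: 38.5
```

```bash
python3 st.py
```

```text
13.93 yaw 117.47 pos [ 0.4454 -0.1184  0.0983] under 0.0767 F [ 0.69  1.56 -3.62] M [ 0.381 -0.219  0.076] j [ 0.92  0.15 -0.8   1.99  0.13  1.05  0.54] 38.47783148288727
```

To row units: 0.0015 m / 0.6 = 0.0025, 0.001 m / 0.6 = 0.0017.

Emit:
move_arm(
  plan=[
    {"delta_pos": [0, 0, 0.0017], "turn": [0, 0, 0], "fingers": 1},
    {"delta_pos": [0, 0, 0.0025], "turn": [0, 0, 0], "fingers": 1},
    {"delta_pos": [0, 0, 0.0025], "turn": [0, 0, 0], "fingers": 1},
  ],
)

```text
clock: 14.3
position: [0.4453, -0.1189, 0.0969]
ee_rot: [0.519, 0.855, -0.0, -0.0]
ft_force: [0.0, 1.1, -2.8]
grip_width: 0.128
grasp_force: 38.7
```

```bash
python3 st.py
```

```text
14.3 yaw 117.43 pos [ 0.4453 -0.1189  0.0969] under 0.0753 F [ 0.03  1.13 -2.8 ] M [ 0.145  0.071 -0.021] j [ 0.92  0.16 -0.8   1.99  0.13  1.05  0.54] 38.72121870517731
```

To row units: 0.0012 m / 0.6 = 0.002, 0.0006 m / 0.6 = 0.001.

Emit:
move_arm(
  plan=[
    {"delta_pos": [0, 0, 0.001], "turn": [0, 0, 0], "fingers": 1},
    {"delta_pos": [0, 0, 0.002], "turn": [0, 0, 0], "fingers": 1},
    {"delta_pos": [0, 0, 0.002], "turn": [0, 0, 0], "fingers": 1},
  ],
)

```text
clock: 14.68
position: [0.4455, -0.1189, 0.0959]
ee_rot: [0.519, 0.855, -0.0, 0.0]
ft_force: [0.3, 0.1, -1.4]
grip_width: 0.127
grasp_force: 38.8
```

```bash
python3 st.py
```

```text
14.68 yaw 117.43 pos [ 0.4455 -0.1189  0.0959] under 0.0743 F [ 0.27  0.07 -1.38] M [ 0.014 -0.021 -0.008] j [ 0.92  0.16 -0.8   1.99  0.13  1.05  0.54] 38.8265597820282
```

To row units: 0.0008 m / 0.6 = 0.0013, 0.0005 m / 0.6 = 0.0008.

Emit:
move_arm(
  plan=[
    {"delta_pos": [0, 0, 0.0008], "turn": [0, 0, 0], "fingers": 1},
    {"delta_pos": [0, 0, 0.0013], "turn": [0, 0, 0], "fingers": 1},
    {"delta_pos": [0, 0, 0.0013], "turn": [0, 0, 0], "fingers": 1},
  ],
)

```text
clock: 15.05
position: [0.4455, -0.1188, 0.0951]
ee_rot: [0.519, 0.855, -0.0, 0.0]
ft_force: [-0.1, -1.0, -0.0]
grip_width: 0.128
grasp_force: 39.0
```

```bash
python3 st.py
```

```text
15.05 yaw 117.45 pos [ 0.4455 -0.1188  0.0951] under 0.0735 F [-0.1  -1.01 -0.03] M [-0.033 -0.03   0.05 ] j [ 0.92  0.16 -0.8   1.99  0.13  1.05  0.54] 39.031997323036194
```

The drop is confirmed: the underside is at 73.5 mm, within 74±1. I'll run it forward along the lead and watch force and twist.

To row units: 0.0013 m / 0.6 = 0.0022, 0.0009 m / 0.6 = 0.0015, 0.3 rad / 3.1416 = 0.0955.

Emit:
move_arm(
  plan=[
    {"delta_pos": [0, 0, 0.0007], "turn": [0, 0, 0.0318], "fingers": 1},
    {"delta_pos": [0, 0, 0.0015], "turn": [0, 0, 0.0637], "fingers": 1},
    {"delta_pos": [0, 0, 0.0022], "turn": [0, 0, 0.0955], "fingers": 1},
    {"delta_pos": [0, 0, 0.0022], "turn": [0, 0, 0.0955], "fingers": 1},
  ],
)

```text
clock: 15.55
position: [0.4456, -0.1187, 0.0938]
ee_rot: [0.641, 0.768, 0.0, 0.0]
ft_force: [0.3, 0.4, -0.4]
grip_width: 0.13
grasp_force: 39.0
```

```bash
python3 st.py
```

```text
15.55 yaw 100.29 pos [ 0.4456 -0.1187  0.0938] under 0.0722 F [ 0.29  0.4  -0.41] M [ 0.088 -0.034  0.012] j [ 0.89  0.15 -0.77  1.99  0.12  1.04  0.24] 39.02925789356232
```

To row units: 0.0013 m / 0.6 = 0.0022, 0.0009 m / 0.6 = 0.0015, 0.3 rad / 3.1416 = 0.0955.

Emit:
move_arm(
  plan=[
    {"delta_pos": [0, 0, 0.0007], "turn": [0, 0, 0.0318], "fingers": 1},
    {"delta_pos": [0, 0, 0.0015], "turn": [0, 0, 0.0637], "fingers": 1},
    {"delta_pos": [0, 0, 0.0022], "turn": [0, 0, 0.0955], "fingers": 1},
    {"delta_pos": [0, 0, 0.0022], "turn": [0, 0, 0.0955], "fingers": 1},
  ],
)

```text
clock: 16.05
position: [0.4456, -0.1187, 0.0925]
ee_rot: [0.748, 0.664, 0.0, 0.0]
ft_force: [0.3, -0.3, 0.9]
grip_width: 0.126
grasp_force: 39.1
```

```bash
python3 st.py
```

```text
16.05 yaw 83.22 pos [ 0.4456 -0.1187  0.0925] under 0.0709 F [ 0.31 -0.33  0.87] M [ 0.084 -0.086 -0.027] j [ 0.87  0.15 -0.74  1.99  0.12  1.04 -0.05] 39.05094265937805
```

To row units: 0.0013 m / 0.6 = 0.0022, 0.0009 m / 0.6 = 0.0015, 0.3 rad / 3.1416 = 0.0955.

Emit:
move_arm(
  plan=[
    {"delta_pos": [0, 0, 0.0007], "turn": [0, 0, 0.0318], "fingers": 1},
    {"delta_pos": [0, 0, 0.0015], "turn": [0, 0, 0.0637], "fingers": 1},
    {"delta_pos": [0, 0, 0.0022], "turn": [0, 0, 0.0955], "fingers": 1},
    {"delta_pos": [0, 0, 0.0022], "turn": [0, 0, 0.0955], "fingers": 1},
  ],
)

```text
clock: 16.55
position: [0.4458, -0.1186, 0.0914]
ee_rot: [0.838, 0.545, 0.0, 0.0]
ft_force: [0.2, 1.4, 2.2]
grip_width: 0.128
grasp_force: 39.3
```

```bash
python3 st.py
```

```text
16.55 yaw 66.1 pos [ 0.4458 -0.1186  0.0914] under 0.0698 F [0.21 1.39 2.18] M [ 0.303 -0.19   0.008] j [ 0.84  0.15 -0.71  2.    0.11  1.03 -0.34] 39.26372766494751
```

To row units: 0.0013 m / 0.6 = 0.0022, 0.0009 m / 0.6 = 0.0015, 0.3 rad / 3.1416 = 0.0955.

Emit:
move_arm(
  plan=[
    {"delta_pos": [0, 0, 0.0007], "turn": [0, 0, 0.0318], "fingers": 1},
    {"delta_pos": [0, 0, 0.0015], "turn": [0, 0, 0.0637], "fingers": 1},
    {"delta_pos": [0, 0, 0.0022], "turn": [0, 0, 0.0955], "fingers": 1},
    {"delta_pos": [0, 0, 0.0022], "turn": [0, 0, 0.0955], "fingers": 1},
  ],
)

```text
clock: 17.05
position: [0.4462, -0.1186, 0.0902]
ee_rot: [0.91, 0.414, 0.001, 0.0]
ft_force: [2.9, 0.7, 3.0]
grip_width: 0.132
grasp_force: 39.4
```

```bash
python3 st.py
```

```text
17.05 yaw 48.95 pos [ 0.4462 -0.1186  0.0902] under 0.0686 F [2.87 0.72 2.97] M [ 0.378 -0.539 -0.035] j [ 0.81  0.15 -0.69  2.    0.11  1.03 -0.64] 39.438562989234924
```

To row units: 0.0009 m / 0.6 = 0.0015, 0.0004 m / 0.6 = 0.0007, 0.2 rad / 3.1416 = 0.0637.

Emit:
move_arm(
  plan=[
    {"delta_pos": [0, 0, 0.0007], "turn": [0, 0, 0.0318], "fingers": 1},
    {"delta_pos": [0, 0, 0.0015], "turn": [0, 0, 0.0637], "fingers": 1},
    {"delta_pos": [0, 0, 0.0015], "turn": [0, 0, 0.0637], "fingers": 1},
  ],
)

```text
clock: 17.42
position: [0.4465, -0.1187, 0.0895]
ee_rot: [0.947, 0.321, 0.001, 0.0]
ft_force: [3.7, 1.3, 4.3]
grip_width: 0.131
grasp_force: 39.6
```

```bash
python3 st.py
```

```text
17.43 yaw 37.51 pos [ 0.4465 -0.1187  0.0895] under 0.0679 F [3.7  1.28 4.28] M [ 0.337 -0.887 -0.042] j [ 0.8   0.15 -0.67  2.    0.11  1.03 -0.84] 39.6299010515213
```

A small side force is building up, about 4 N in +x. I'll relieve it by about 1 mm and ease the down-push while going on.

To row units: 0.0008 m / 0.6 = 0.0013, 0.0006 m / 0.6 = 0.001, 0.2 rad / 3.1416 = 0.0637.

Emit:
move_arm(
  plan=[
    {"delta_pos": [0.0013, 0.001, -0.0005], "turn": [0, 0, 0], "fingers": 1},
    {"delta_pos": [0.0013, 0.001, 0.0002], "turn": [0, 0, 0.0318], "fingers": 1},
    {"delta_pos": [0.0013, 0.001, 0.0008], "turn": [0, 0, 0.0637], "fingers": 1},
    {"delta_pos": [0.0013, 0.001, 0.0008], "turn": [0, 0, 0.0637], "fingers": 1},
  ],
)

```text
clock: 17.92
position: [0.4468, -0.1189, 0.0887]
ee_rot: [0.975, 0.224, 0.0, 0.0]
ft_force: [2.3, 0.3, 4.7]
grip_width: 0.128
grasp_force: 39.7
```

```bash
python3 st.py
```

```text
17.93 yaw 25.93 pos [ 0.4468 -0.1189  0.0887] under 0.0671 F [2.26 0.3  4.69] M [ 0.273 -0.542 -0.044] j [ 0.78  0.15 -0.65  2.    0.1   1.03 -1.04] 39.704471826553345
```

To row units: 0.0006 m / 0.6 = 0.001, 0.0004 m / 0.6 = 0.0007, 0.18 rad / 3.1416 = 0.0573.

Emit:
move_arm(
  plan=[
    {"delta_pos": [0.0007, 0.0005, 0.0005], "turn": [0, 0, 0.0318], "fingers": 1},
    {"delta_pos": [0.0007, 0.0005, 0.001], "turn": [0, 0, 0.0573], "fingers": 1},
    {"delta_pos": [0.0007, 0.0005, 0.001], "turn": [0, 0, 0.0573], "fingers": 1},
  ],
)

```text
clock: 18.3
position: [0.4471, -0.1192, 0.0881]
ee_rot: [0.991, 0.136, 0.0, 0.0]
ft_force: [1.2, -0.4, 7.0]
grip_width: 0.132
grasp_force: 39.8
```

```bash
python3 st.py
```

```text
18.3 yaw 15.63 pos [ 0.4471 -0.1192  0.0881] under 0.0665 F [ 1.25 -0.37  7.01] M [ 0.138 -0.32  -0.047] j [ 0.76  0.15 -0.64  2.    0.1   1.03 -1.22] 39.84543800354004
```

To row units: 0.0003 m / 0.6 = 0.0005, 0.0002 m / 0.6 = 0.0003, 0.09 rad / 3.1416 = 0.0286.

Emit:
move_arm(
  plan=[
    {"delta_pos": [0.0005, 0.0005, 0.0003], "turn": [0, 0, 0.0159], "fingers": 1},
    {"delta_pos": [0.0005, 0.0005, 0.0005], "turn": [0, 0, 0.0286], "fingers": 1},
    {"delta_pos": [0.0005, 0.0005, 0.0005], "turn": [0, 0, 0.0286], "fingers": 1},
  ],
)

```text
clock: 18.68
position: [0.4471, -0.1194, 0.0877]
ee_rot: [0.996, 0.092, -0.0, 0.0]
ft_force: [-0.6, 0.3, 6.8]
grip_width: 0.127
grasp_force: 40.0
```

```bash
python3 st.py
```

```text
18.68 yaw 10.51 pos [ 0.4471 -0.1194  0.0877] under 0.0661 F [-0.56  0.35  6.79] M [ 0.21  -0.024 -0.055] j [ 0.76  0.15 -0.63  2.    0.1   1.03 -1.31] 39.95859146118164
```

The lid is almost home, but I'm carrying part of its spring force. I'll go on turning without pushing down so the thread takes the load.

To row units: -0.0003 m / 0.6 = -0.0005, 0.12 rad / 3.1416 = 0.0382.

Emit:
move_arm(
  plan=[
    {"delta_pos": [0, 0, -0.0005], "turn": [0, 0, 0.0191], "fingers": 1},
    {"delta_pos": [0, 0, -0.0005], "turn": [0, 0, 0.0382], "fingers": 1},
    {"delta_pos": [0, 0, -0.0005], "turn": [0, 0, 0.0382], "fingers": 1},
  ],
)

```text
clock: 19.05
position: [0.4473, -0.1194, 0.088]
ee_rot: [1.0, 0.032, -0.0, 0.0]
ft_force: [2.0, 0.4, 6.3]
grip_width: 0.125
grasp_force: 39.9
```

```bash
python3 st.py
```

```text
19.05 yaw 3.61 pos [ 0.4473 -0.1194  0.088 ] under 0.0664 F [2.03 0.43 6.27] M [ 0.204 -0.205 -0.054] j [ 0.75  0.15 -0.62  2.    0.1   1.03 -1.42] 39.85272288322449
```

To row units: -0.0004 m / 0.6 = -0.0007, -0.0002 m / 0.6 = -0.0003, 0.12 rad / 3.1416 = 0.0382.

Emit:
move_arm(
  plan=[
    {"delta_pos": [0, 0, -0.0003], "turn": [0, 0, 0.0191], "fingers": 1},
    {"delta_pos": [0, 0, -0.0007], "turn": [0, 0, 0.0382], "fingers": 1},
    {"delta_pos": [0, 0, -0.0007], "turn": [0, 0, 0.0382], "fingers": 1},
  ],
)

```text
clock: 19.42
position: [0.4475, -0.1192, 0.0881]
ee_rot: [1.0, -0.028, 0.0, 0.0]
ft_force: [4.6, 0.3, -2.2]
grip_width: 0.129
grasp_force: 38.8
```

```bash
python3 st.py
```

```text
19.43 yaw -3.25 pos [ 0.4475 -0.1192  0.0881] under 0.0665 F [ 4.59  0.3  -2.22] M [ 0.054 -1.183  0.002] j [ 0.74  0.14 -0.61  2.    0.1   1.02 -1.54] 38.81562888622284
```

The thread now carries the load. I'll take small steps, follow the lead and relieve the side force.

To row units: 0.0009 m / 0.6 = 0.0015, 0.0004 m / 0.6 = 0.0007, 0.1 rad / 3.1416 = 0.0318.

Emit:
move_arm(
  plan=[
    {"delta_pos": [0.0015, 0, 0.0007], "turn": [0, 0, 0.0159], "fingers": 1},
    {"delta_pos": [0.0015, 0, 0.0012], "turn": [0, 0, 0.0318], "fingers": 1},
    {"delta_pos": [0.0015, 0, 0.0012], "turn": [0, 0, 0.0318], "fingers": 1},
  ],
)

```text
clock: 19.8
position: [0.4479, -0.1194, 0.0875]
ee_rot: [0.997, -0.078, -0.0, 0.0]
ft_force: [0.1, -0.2, 3.9]
grip_width: 0.132
grasp_force: 39.5
```

```bash
python3 st.py
```

```text
19.8 yaw -8.99 pos [ 0.4479 -0.1194  0.0875] under 0.0659 F [ 0.06 -0.17  3.91] M [-0.003 -0.257 -0.049] j [ 0.73  0.15 -0.6   2.    0.1   1.02 -1.64] 39.50674116611481
```

To row units: 0.0002 m / 0.6 = 0.0003, 0.0001 m / 0.6 = 0.0002, 0.1 rad / 3.1416 = 0.0318.

Emit:
move_arm(
  plan=[
    {"delta_pos": [0.0002, 0, 0], "turn": [0, 0, 0.0159], "fingers": 1},
    {"delta_pos": [0.0003, 0, 0], "turn": [0, 0, 0.0318], "fingers": 1},
    {"delta_pos": [0.0003, 0, 0], "turn": [0, 0, 0.0318], "fingers": 1},
  ],
)

```text
clock: 20.18
position: [0.4483, -0.1195, 0.0874]
ee_rot: [0.992, -0.128, 0.0, 0.0]
ft_force: [2.6, -2.5, 0.8]
grip_width: 0.126
grasp_force: 39.2
```

```bash
python3 st.py
```

```text
20.18 yaw -14.74 pos [ 0.4483 -0.1195  0.0874] under 0.0658 F [ 2.56 -2.46  0.83] M [-0.365 -0.595  0.177] j [ 0.72  0.15 -0.59  2.    0.1   1.02 -1.74] 39.19104874134064
```

The twist is rising, at 0.18 N m. One more tiny step, with side relief.

To row units: 0.0005 m / 0.6 = 0.0008, 0.0004 m / 0.6 = 0.0007, 0.04 rad / 3.1416 = 0.0127.

Emit:
move_arm(
  plan=[
    {"delta_pos": [0.0008, 0.0007, 0], "turn": [0, 0, 0.0064], "fingers": 1},
    {"delta_pos": [0.0008, 0.0007, 0], "turn": [0, 0, 0.0127], "fingers": 1},
    {"delta_pos": [0.0008, 0.0007, 0], "turn": [0, 0, 0.0127], "fingers": 1},
  ],
)

```text
clock: 20.55
position: [0.4485, -0.1197, 0.0874]
ee_rot: [0.989, -0.149, -0.0, 0.0]
ft_force: [-0.4, -0.7, 2.8]
grip_width: 0.131
grasp_force: 39.5
```

```bash
python3 st.py
```

```text
20.55 yaw -17.19 pos [ 0.4485 -0.1197  0.0874] under 0.0658 F [-0.36 -0.7   2.78] M [-0.122 -0.101  0.324] j [ 0.72  0.15 -0.59  2.    0.09  1.02 -1.78] 39.524906873703
```

Snug: 0.32 N m with the underside at 66 mm, which is the lid's home height. Release and retreat straight up.

To row units: -0.16 m / 0.6 = -0.2667, -0.14 m / 0.6 = -0.2333.

Emit:
move_arm(
  plan=[
    {"delta_pos": [0, 0, 0], "turn": [0, 0, 0], "fingers": 0.7},
    {"delta_pos": [0, 0, 0], "turn": [0, 0, 0], "fingers": 0.5},
    {"delta_pos": [0, 0, 0], "turn": [0, 0, 0], "fingers": 0.5},
    {"delta_pos": [0, 0, 0], "turn": [0, 0, 0], "fingers": 0.5},
    {"delta_pos": [0, 0, -0.05], "turn": [0, 0, 0], "fingers": 0.5},
    {"delta_pos": [0, 0, -0.1333], "turn": [0, 0, 0], "fingers": 0.5},
    {"delta_pos": [0, 0, -0.2333], "turn": [0, 0, 0], "fingers": 0.5},
    {"delta_pos": [0, 0, -0.2667], "turn": [0, 0, 0], "fingers": 0.5},
    {"delta_pos": [0, 0, -0.2667], "turn": [0, 0, 0], "fingers": 0.5},
  ],
)

```text
clock: 21.68
position: [0.4495, -0.1198, 0.2488]
ee_rot: [0.989, -0.15, 0.001, 0.0]
ft_force: [0.5, -0.4, -1.6]
grip_width: 0.498
grasp_force: 0.0
```

Run:
```python
from h import *;from workcell import *
o=get_obs();c=camera("wrist");s=camera("scene")
b=cv2.resize(s["color"][150:250,320:430],(440,400),interpolation=cv2.INTER_CUBIC)
cv2.imwrite("pics/w6.png",np.hstack([c["color"][:,160:500],b])[:,:,::-1])
P,uv=wcloud(c,o,(200,60,440,300));m=mask(c,(200,60,440,300),3,15,150,60);k=m[uv[:,1],uv[:,0]]>0;S=P[k];T=S[S[:,2]>np.percentile(S[:,2],50)]
print("bar",S[:,2].max(),np.percentile(S[:,2],[50,90]),T.mean(0),cv2.minAreaRect((T[:,:2]*1000).astype(np.float32)))
k=abs(P[:,2]-.068)<.006;r=np.hypot(P[:,0]-.4455,P[:,1]+.119);k&=(r>.03)&(r<.06);print("lid top",k.sum(),np.median(P[k,2]))
```

```text
bar 0.12109257183794694 [0.11846176 0.11967368] [ 0.44668877 -0.11837023  0.11921866] ((446.5049133300781, -118.371337890625), (10.360729217529297, 43.225624084472656), 74.22940063476562)
lid top 6070 0.06499854584800681
```

View pics/w6.png

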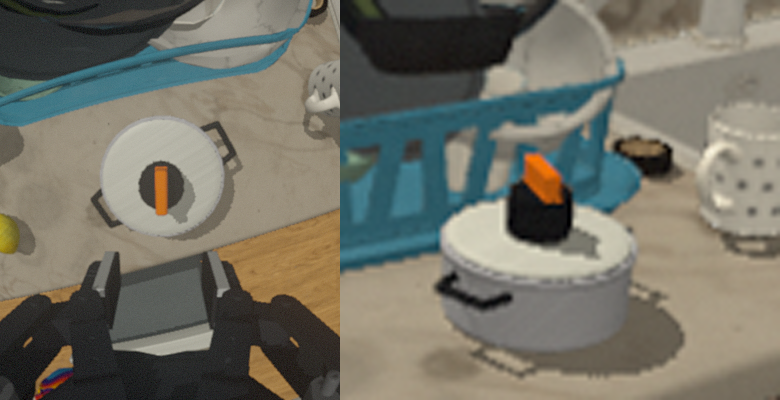

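In the last view the nut sits centred and upright on the lid, with its bar at (161,190) in the left panel. The lid top dropped from 69 to 65 mm, the full 4 mm of travel, and the bar top is at 120 mm as it should be. The other things stand untouched.

```bash
python3 -c "
from workcell import hand_in;print(hand_in())"
```

```text
the job is handed in; nothing more can be done
None
```

The wing nut is on the stud and turned forward until snug (about 0.32 N m), with the lid down its full 4 mm, the gripper released and clear, and the job handed in at about 22 s (no verdict shown).

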